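# Clamp a jar from the sliding-door cabinet in the jar clamp

## Task

Slide the frosted door on the low pine cabinet fully open, take the small mason jar out and set it down, without dropping it, upright on the round rubber disc in the jar clamp. Once you have let go of the jar, crank the clamp's handwheel clockwise, over as many grips as it needs, until its pointer lines up with the raised mark on the housing; the jar is glass, so do not overtighten it. Finish with the frosted door fully shut, the jar still held in the clamp and your hand off everything, and leave the other kitchen things where they are.

Things in the scene. Friction and masses are not known exactly. Their poses are not given: they have to be found in the camera images.
- cabinet: Fixed low pine box, 174 mm (x) by 376 mm (y), walls 118 mm tall. Origin: centre of its underside. Its -y half is an open-topped compartment 150 (x) by 176 (y) mm inside, centred at y = -88 mm, floor 26 mm above the counter; its +y half is boarded over. The frosted door lies flat on top, over the compartment when shut.
- panel (a joint): Frosted sliding door, a 160 (x) by 186 (y) by 6 mm flat panel with its top face 125 mm above the counter. 0 = shut over the compartment, 0.188 m = fully open; it opens along the cabinet's +y, stays where it is left, about 1.5 N of friction.
- panel_handle (a point): Centre of the upright wooden grip on the middle of the door, 21 mm above the door's top face. The grip bar is 44 mm long along the cabinet's x, 12 mm thick along the cabinet's y (the sliding direction), and its top is 12 mm above this point. Axes as the cabinet's.
- jar: Small empty glass mason jar standing upright in the cabinet compartment, 220 g, 90 mm tall, body 60 mm wide up to 72 mm, then a neck 52 mm wide. Origin: centre of its underside.
- clamp: Fixed benchtop jar clamp, white base 110 mm (x) by 300 mm (y), 18 mm thick. Origin: centre of its underside. From -y to +y: a 90 mm square gear housing (top 50 mm above the counter) with the handwheel; a jaw that moves to +y as the wheel is cranked clockwise; the rubber disc for the jar; a fixed V jaw. Jaws end at most 48 mm above the counter.
- seat (a point): Centre of the thin round rubber disc (60 mm) on the clamp's bed, 18 mm above the counter, where the jar is set down (clamp frame x = 0, y = 43 mm). A jar standing here has 12 to 17 mm of room to the moving jaw and 12 mm along y to the V jaw; cranking slides it into the V jaw by itself. Axes as the clamp's.
- pad: Sprung rubber-faced pad, 44 mm wide, on the clamp's moving jaw; the part that touches the jar. It first touches the jar at about 3.7 rad of the wheel and then presses about 16 N more per rad of wheel; 20 N is too tight for the glass. Origin: bottom of the pad.
- wheel (a joint): Angle of the handwheel in rad. 0 = jaw fully back; it grows clockwise seen from above, and the jaw advances 8 mm per rad. The pointer is on the raised mark at 4.20 rad (line it up within 0.15 rad). Starts between 0 and 0.7, hard stop at 5.6. Friction about 0.15 N m: it stays where it is left.
- wheel_grip (a point): On the handwheel's vertical axis at mid-height of its rim, 85 mm above the counter. The wheel is a plain round aluminium disc 58 mm wide, 20 mm thick, on a thin stem, gripped across from above; on its top a dark straight pointer ridge runs from the hub to the rim. This point turns with the wheel.
- mark (a point): The raised mark: a dark bar, 14 by 6 mm and 3 mm high, on top of the gear housing just beyond the wheel's rim, on the clamp's +x side; this point is the middle of its top. Axes as the clamp's.
- big_jar: the larger, 150 mm tall, 84 mm wide open mason jar on the counter; bystander
- canister: round glass canister with a cork top, 90 mm wide, 125 mm tall; bystander
- scraper: blue silicone scraper with a wooden handle lying flat, about 190 mm long; bystander
- spoon: wooden spoon lying flat; bystander
- mug: white mug, 80 mm wide, 95 mm tall; bystander
- band: brass jar-lid ring, 72 mm wide, 16 mm tall, lying flat; bystander

How it is judged:
On the way, in this order (a step that is already met when the one before it is completed fails the run):
1. the frosted door is fully open (value of joint panel above 0.175 m), for 0.1 s.
2. the small jar stands upright between the clamp's jaws, let go of, before the clamp is tightened (x of jar in the frame of clamp between -0.018 and 0.018 m and y of jar in the frame of clamp between 0.02 and 0.07 m and z of jar in the frame of clamp between 0.014 and 0.023 m and angle between jar's own z axis and vertical below 0.1 rad and contact force between the fingers and jar below 0.05 N and value of joint wheel below 2 rad), for 0.2 s.
3. the handwheel is on its mark and the jar is held by the jaw, hand off the clamp (x of jar in the frame of clamp between -0.018 and 0.018 m and y of jar in the frame of clamp between 0.02 and 0.07 m and z of jar in the frame of clamp between 0.014 and 0.023 m and angle between jar's own z axis and vertical below 0.1 rad and contact force between the fingers and jar below 0.05 N and value of joint wheel between 4.05 and 4.35 rad and contact force between pad and jar above 3 N and contact force between the fingers and clamp below 0.05 N), for 0.2 s.
At the end, for the whole second after the job is handed in: The door is within 10 mm of shut; the jar stands upright (within 0.1 rad) on the clamp's bed between the jaws, at rest and let go of; the wheel is within 0.15 rad of its mark (4.20 rad) and let go of, and the pad presses the jar with more than 3 N (all of step 3 and value of joint panel below 0.01 m and linear speed of jar below 0.02 m/s); the robot touches nothing.
It fails at once if the clamp's pad presses the jar with more than 20 N (contact force between pad and jar above 20 N).
It fails at once if the jar is let go of more than 15 mm above the clamp's bed (height (world z) of jar above 0.033 m and contact force between the fingers and jar below 0.02 N).
It fails at once if the jar is tipped over (angle between jar's own z axis and vertical above 0.7 rad).
It fails at once if another kitchen thing is moved by more than 30 mm (distance of any of big_jar, canister, scraper, spoon, mug, band from where it was at the start of the episode above 0.03 m).
It also fails if it takes over 72 s, if anything falls off the work surface, if the arm or the gripper's body presses on something with over 40 N, if the wrist force passes 120 N, or if a joint passes its speed limit or range.

## Robot

A 7-joint arm with a two-finger parallel gripper is mounted at the origin on the work surface. World frame = base frame: x ahead of the robot, y to its left, z up, the work surface at z = 0. Lengths are in m, angles in rad, forces in N, time in s.
With the tool pointing down it reaches from about 0.4 to 0.875 m from the base axis. Payload 19.3 kg.
Tool frame: the origin (TCP) lies midway between the tips of the shut fingers; the grasp point (between the pads) lies 19 mm behind it; x points along the fingers, y is the direction in which the jaws open and shut, and the axes are right-handed (so a half turn about x gives the same grasp; the last joint's range is limited). The gripper opens to 85 mm and grips with 20 to 120 N. Pads are 22 mm wide; open, the fingers measure 114 mm over their backs; the gripper's body (76 mm by 85 mm) begins 54 mm behind the grasp point. The pads swing forward as they close: fully open they stand 13 mm farther back than shut.
Start: joints at [-1.357, 0.521, -0.036, 1.599, 0.021, 1.021, -0.113], TCP at [0.175, 0.6, 0.231] pointing down, gripper open.
Joint ranges: [-2.91, 2.91], [-0.3, 2.13], [-1.5, 1.42], [0.17, 2.43], [-1.26, 4.41], [0.16, 1.93], [-2.52, 2.52]. Speed limits (rad/s): [1.89, 1.89, 2.39, 2.39, 3.01, 3.01, 3.01].

## Interface

Orientations are given as [roll, pitch, yaw] about the fixed x, y, z axes, in that order (R = Rz(yaw) Ry(pitch) Rx(roll)).
In Python, from workcell import telemetry, vision, workorder gives the robot as it stands. The module is installed in compiled form; this text tells all that it offers.
- The arm moves only by the tool play_rows, never from a script. Its argument "deltas" is a list of rows, each a list of 7 numbers: the shift along the world's x, y, z in mm, then the turn, a rotation vector about the world's x, y, z in degrees, then the finger opening in mm, from 0 to 85.4. In form: [[x, y, z, wx, wy, wz, jaw], ...]. A call has 1 to 8 rows; each row shifts and turns the commanded pose from where the row before left it; what a row does not reach is not made up. A row lasts 1/8 s, in which the tool goes at most 62.5 mm and 10.7 degrees, less where a joint would pass 70% of its speed; a pose out of reach is approached as far as the arm can. A call with a gripper value outside its range is refused whole. The fingers move at their own pace and stop on an object; "grip_force" is the grip in N (left out, the last holds). Time passes only in rows, so rows that do not move let the fingers close. It gives the time, the measured TCP pose, the force and the opening at its end, in the units of the state.
- telemetry.observe(): the state, without advancing time (a new reading comes with each control period).
- vision.grab_frame(name): name is "scene" or "top" or "wrist"; returns the picture (400x640x3 uint8, red, green, blue); there is no depth.
- vision.camera_info(name): a dict with "mtx" (3x3 intrinsics, pixels), "rvec" (rotation vector, rad) and "tvec" (3), from world to camera coordinates, as OpenCV has them. Camera axes: x right, y down, z forward; pixel columns grow to the right and rows downward; lengths in m; the calibration is good to about 2 mm. A picture is of the moment at which its call begins: read the wrist's pose just before it. camera_info takes no time and is no camera call; for the wrist camera it gives the pose at the moment of the call.
- workorder.job_done(): hands the job in, once; it reports no verdict.
The state is a dict: "clock": time; "qpos": joint angles; "qd": joint speeds; "joint_efforts": joint torques, N m; "position": TCP position; "tool_rot": TCP orientation; "force": force on the tool from outside, world axes, zero at the start; "moment": the same for the moment, N m; "grip_width": finger opening in m.
Only numpy, scipy, OpenCV 4.12 (cv2) and the standard library are available. Lean on these libraries where they do the work, as an engineer would, in place of code of your own. Each camera call takes 0.05 s, during which the arm holds its last target. There are 200 camera calls.

## Working session

There is one attempt and no reset: what is moved stays moved. The work goes in short steps, Python scripts to look and compute and a tool call to move; the robot and the scene stay as the last step left them, time stands still between calls to the robot, and variables do not carry over. Pictures are saved under pics/ and viewed, about 8 in all and at most 12, crops included, and the job is handed in when it is done.

Besides the shell and the picture viewer there is one more tool, called after "Request:" as name([rows], argument=value, ...), one row to a line, values as JSON. play_rows: Moves the arm, as the interface text tells. Its arguments: {"type":"object","properties":{"deltas":{"type":"array","items":{"type":"array","items":{"type":"number"}}},"grip_force":{"type":"number"}},"required":["deltas"]}

```bash
mkdir -p pics
python3 - <<'E'
from workcell import telemetry, vision
import cv2,numpy as np
print(telemetry.observe())
for n in("top","scene"):
    f=vision.grab_frame(n);cv2.imwrite(f"pics/{n}0.png",f[:,:,::-1])
    c=vision.camera_info(n);R=cv2.Rodrigues(np.array(c['rvec']))[0]
    print(n,c,-R.T@np.array(c['tvec']).ravel(),R)
E
```

```text
{'clock': 0.0, 'qpos': array([-1.35719315,  0.52198712, -0.03636168,  1.60002681,  0.02121865,
        1.02109687, -0.11281955]), 'qd': array([ 1.40102269e-03,  6.04882740e-05, -1.77665074e-04,  8.98187854e-04,
       -4.98165667e-04, -3.33366279e-04,  2.78961514e-04]), 'joint_efforts': array([ 6.34682619e-04, -9.27102399e+01,  1.98032275e+00, -3.69924438e+01,
        1.78303354e-02,  8.24481976e-03,  3.17707827e-05]), 'position': array([0.17493028, 0.59965808, 0.23073538]), 'tool_rot': array([-1.49970505,  1.56966388, -1.78349792]), 'force': array([0.10003268, 0.0656005 , 0.37048934]), 'moment': array([-0.06097547, -0.03909242, -0.00681674]), 'grip_width': 0.0854424551456619}
top {'mtx': array([[497.39300048,   0.        , 324.28425694],
       [  0.        , 497.39300048, 198.26851843],
       [  0.        ,   0.        ,   1.        ]]), 'rvec': array([ 2.18919802, -2.03975444,  0.21061466]), 'tvec': array([-0.03546413,  0.56130914,  1.46080261])} [ 0.26170064 -0.00831102  1.54328016] [[ 0.07001416 -0.99752951  0.00573512]
 [-0.97765529 -0.06975934 -0.19830224]
 [ 0.19821241  0.008277   -0.98012414]]
scene {'mtx': array([[421.00831117,   0.        , 313.67925222],
       [  0.        , 421.00831117, 201.86793639],
       [  0.        ,   0.        ,   1.        ]]), 'rvec': array([ 2.06785895,  1.42116685, -0.5068338 ]), 'tvec': array([-0.19005592, -0.33961295,  1.83857809])} [ 1.4121502  -0.35966932  1.18671706] [[ 0.36229361  0.93199302  0.01150419]
 [ 0.71438983 -0.2697348  -0.64567043]
 [-0.59865726  0.24214075 -0.76352953]]
```

View pics/top0.png

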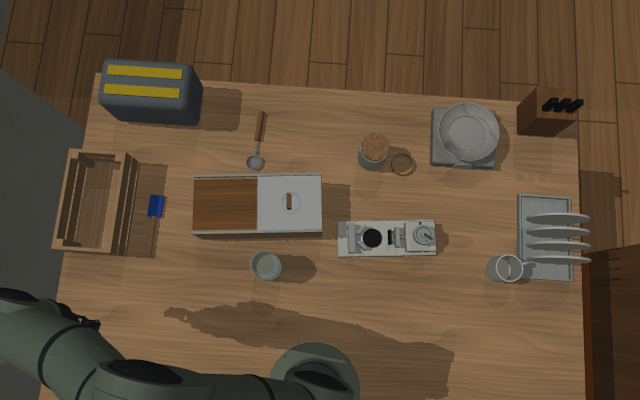

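View pics/scene0.png

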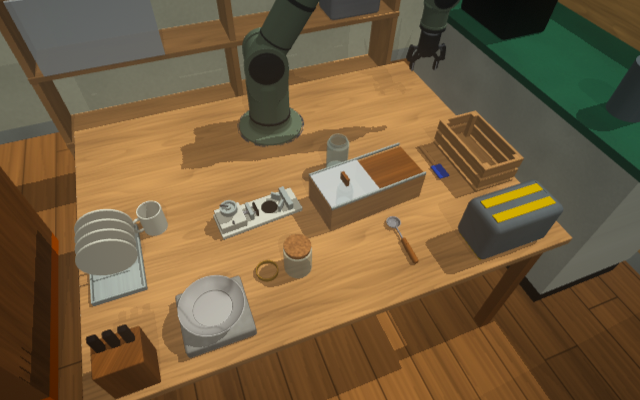

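Top view: the cabinet spans px (193–322, 175–237) with the door on its right (−y) half and its handle at (289,201). The clamp is at px (338–437, 220–258), with the wheel at about (423,236) and the disc at about (372,238). The canister, band, big jar and mug are clear of both. Next I'll enlarge these areas.

```bash
cat > h.py <<'E'
import cv2,numpy as np
from workcell import telemetry, vision
def cam(n):
    c=vision.camera_info(n);R=cv2.Rodrigues(np.array(c['rvec']))[0]
    return np.array(c['mtx']),R,np.array(c['tvec']).ravel()
def ray(n,uv,z,C=None):
    K,R,t=C or cam(n);d=R.T@np.linalg.inv(K)@np.array([uv[0],uv[1],1.]);o=-R.T@t
    return o+d*(z-o[2])/d[2]
def proj(n,P,C=None):
    K,R,t=C or cam(n);p=K@(R@np.array(P,float)+t);return p[:2]/p[2]
E
python3 - <<'E'
from h import *
im=cv2.imread('pics/top0.png')
a=cv2.resize(im[165:250,185:330],None,fx=5,fy=5,interpolation=cv2.INTER_CUBIC)
b=cv2.resize(im[210:268,325:450],None,fx=6,fy=6,interpolation=cv2.INTER_CUBIC)
c=cv2.imread('pics/scene0.png')
o=np.zeros((600,800,3),np.uint8)
a=cv2.resize(a,(560,328));b=cv2.resize(b,(575,267));o[:328,:560]=a;o[332:599,:575]=b
cv2.imwrite('pics/crop1.png',o)
for nm,uv,z in [('cabcornersTL',(193,175),.118),('TR',(322,174),.118),('BL',(194,232),.118),('BR',(322,232),.118),('handle',(289,195),.158),('wheel',(423,236),.095),('disc',(372,238),.018)]:
    print(nm,ray('top',uv,z).round(3))
E
```

```text
cabcornersTL [0.592 0.395 0.118]
TR [0.622 0.016 0.118]
BL [0.424 0.371 0.118]
BR [0.45  0.003 0.118]
handle [0.544 0.104 0.158]
wheel [ 0.463 -0.292  0.095]
disc [ 0.456 -0.151  0.018]
```

View pics/crop1.png

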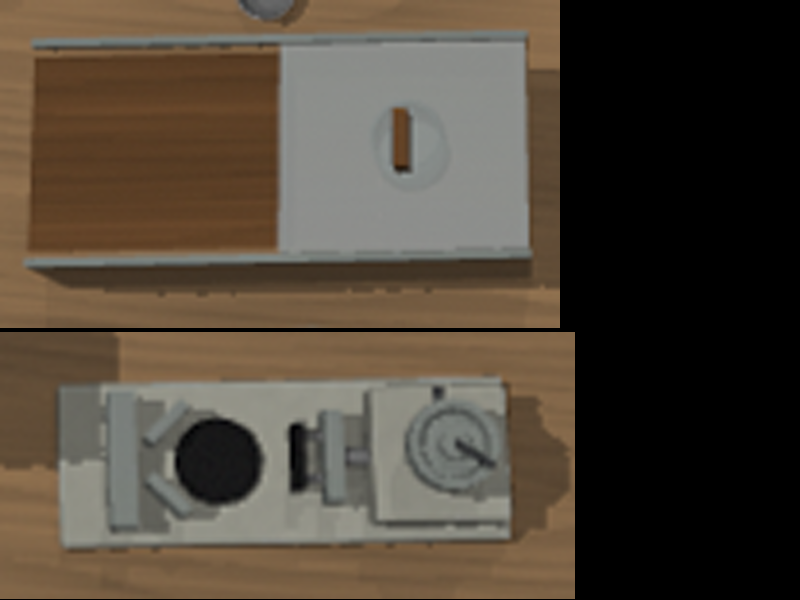

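Run:
```python
from h import *
from scipy.spatial.transform import Rotation as Ro
A=lambda u,v:(185+u/3.862,165+v/3.862)
B=lambda u,v:(325+u/4.6,210+(v-332)/4.6)
def dy(p,q): d=p-q; return np.degrees(np.arctan2(-d[0],d[1])).round(2)
tl,tr,br,bl=[ray('top',A(*p),.12) for p in[(33,40),(527,33),(531,256),(26,264)]]
print('cab',tl.round(4),tr.round(4),br.round(4),bl.round(4),'c',((tl+tr+br+bl)/4).round(4),'yaw',dy(tl,tr),dy(bl,br), np.linalg.norm(tl-tr),np.linalg.norm(tl-bl))
print('handle',ray('top',A(401,137),.158).round(4),'jar neck',ray('top',A(412,145),.116).round(4))
tl,tr,br,bl=[ray('top',B(*p),.018) for p in[(59,386),(501,378),(509,538),(64,548)]]
print('clamp',tl.round(4),tr.round(4),br.round(4),bl.round(4),'c',((tl+tr+br+bl)/4).round(4),'yaw',dy(tl,tr),dy(bl,br), np.linalg.norm(tl-tr),np.linalg.norm(tl-bl))
print('disc',ray('top',B(218.5,460.5),.018).round(4),'wheel',ray('top',B(453,447),.095).round(4),'mark',ray('top',B(437,392),.053).round(4))
h,t=ray('top',B(457,443),.097),ray('top',B(492,465),.097);print('ptr',h.round(4),t.round(4),np.degrees(np.arctan2(*(t-h)[1::-1])))
s=telemetry.observe();R=Ro.from_euler('xyz',s['tool_rot']).as_matrix();print(R.round(3))
K,Rc,tc=cam('wrist');print((Rc@R).round(2),'cam in tool',(R.T@(-Rc.T@tc-s['position'])).round(3))
```

```text
cab [0.5908 0.3922 0.12  ] [0.6231 0.0172 0.12  ] [0.4524 0.0021 0.12  ] [0.4198 0.3765 0.12  ] c [0.5215 0.197  0.12  ] yaw 4.94 4.97 0.37640764736683613 0.1717079614863552
handle [0.5283 0.1033 0.158 ] jar neck [0.5308 0.0979 0.116 ]
clamp [ 0.4991 -0.0425  0.018 ] [ 0.5257 -0.3398  0.018 ] [ 0.4183 -0.348   0.018 ] [ 0.3908 -0.0528  0.018 ] c [ 0.4585 -0.1958  0.018 ] yaw 5.11 5.32 0.29851423001608124 0.10880930576451785
disc [ 0.4564 -0.1523  0.018 ] wheel [ 0.4657 -0.2937  0.095 ] mark [ 0.5073 -0.2904  0.053 ]
ptr [ 0.4682 -0.2958  0.097 ] [ 0.4557 -0.3184  0.097 ] -118.88555411749273
[[-0.     0.28   0.96 ]
 [-0.001  0.96  -0.28 ]
 [-1.    -0.001  0.   ]]
[[ 0.    1.    0.  ]
 [-0.3  -0.    0.95]
 [ 0.95 -0.    0.3 ]] cam in tool [-0.144  0.    -0.078]
```

Request:
play_rows([
  [30,-42,4,0,0,2.66,50],
  [30,-42,4,0,0,2.66,50],
  [30,-42,4,0,0,2.66,50],
  [30,-42,4,0,0,2.66,50],
  [30,-42,4,0,0,2.66,50],
  [30,-42,4,0,0,2.66,50],
  [30,-42,0,0,0,2.66,50],
  [30,-42,0,0,0,2.66,50],
])

```text
clock: 1.1
position: [0.4157, 0.2624, 0.2553]
tool_rot: [-2.653, 1.571, -2.564]
force: [0.3, 0.2, -0.1]
grip_width: 0.0498
```

Request:
play_rows([
  [28,-40,0,0,0,0,50],
  [28,-40,0,0,0,0,50],
  [28,-40,0,0,0,0,50],
  [29,-39,-5,0,0,0,50],
  [0,0,-35,0,0,0,50],
  [0,0,0,0,0,0,50],
])

```text
clock: 1.85
position: [0.5268, 0.1045, 0.2135]
tool_rot: [-2.939, 1.567, -2.852]
force: [0.0, 0.9, 0.5]
grip_width: 0.0503
```

Run:
```python
from h import *
from scipy.spatial.transform import Rotation as Ro
s=telemetry.observe();R=Ro.from_euler('xyz',s['tool_rot']).as_matrix()
print(s['position'],R.round(3),np.degrees(np.arctan2(R[1,1],R[0,1])),s['qpos'])
f=vision.grab_frame('wrist');cv2.imwrite('pics/w1.png',f[:,:,::-1])
print(proj('wrist',(.5290,.1034,.158)))
```

```text
[0.52679199 0.10448544 0.21349737] [[-0.004 -0.087  0.996]
 [-0.001  0.996  0.087]
 [-1.    -0.001 -0.004]] 94.99129363358213 [-0.37040435  0.40693185  0.08520666  1.85217541 -0.04342582  0.88851349
  1.39331931]
[319.09773067 225.47195084]
```

View pics/w1.png

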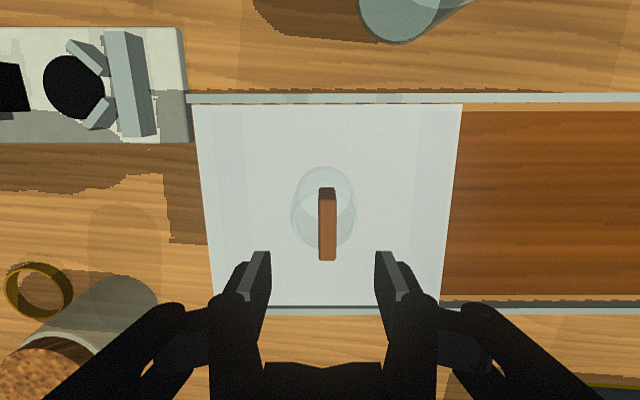

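Wrist view: the handle's top face is at px (318–337, 198–261), between the fingers, within about 5 mm of the estimate. The jar shows through the door at about (323,207). Closing on the handle will centre it.

Request:
play_rows([
  [1,1,-40,0,0,0,50],
  [1,1,-40,0,0,0,50],
  [0,0,-2,0,0,0,50],
  [0,0,0,0,0,0,8],
  [0,0,0,0,0,0,8],
  [0,0,0,0,0,0,8],
  [0,0,0,0,0,0,8],
], grip_force=30)

```text
clock: 2.78
position: [0.5308, 0.1078, 0.1351]
tool_rot: [0.412, 1.568, 0.5]
force: [-2.7, 2.6, 10.9]
grip_width: 0.0114
```

Request:
play_rows([
  [0,0,4,0,0,0,8],
  [-2.2,25,0,0,0,0,8],
  [-2.6,30,0,0,0,0,8],
  [-2.6,30,0,0,0,0,8],
  [-2.6,30,0,0,0,0,8],
  [-2.6,30,0,0,0,0,8],
  [-2.6,30,0,0,0,0,8],
  [-1.1,12,0,0,0,0,8],
])

```text
clock: 3.78
position: [0.513, 0.2952, 0.1374]
tool_rot: [-2.824, 1.57, -2.735]
force: [-1.6, -3.9, -9.7]
grip_width: 0.0114
```

Request:
play_rows([
  [0,0,0,0,0,0,8],
  [0,0,0,0,0,0,40],
  [0,0,0,0,0,0,50],
  [0,0,30,0,0,0,50],
  [0,0,50,0,0,0,60],
  [5,-50,20,0,0,0,85],
  [5,-50,0,0,0,0,85],
  [5,-50,0,0,0,0,85],
])

```text
clock: 4.78
position: [0.5292, 0.1421, 0.2382]
tool_rot: [0.24, 1.569, 0.327]
force: [0.7, -0.9, -0.1]
grip_width: 0.0852
```

Run:
```python
from h import *
s=telemetry.observe();print(s['clock'],s['position'],s['force'])
f=vision.grab_frame('wrist');cv2.imwrite('pics/w2.png',f[:,:,::-1])
t=vision.grab_frame('top');cv2.imwrite('pics/top2.png',t[:,:,::-1])
np.save('w2cam.npy',np.array(cam('wrist'),dtype=object),allow_pickle=True)
```

```text
4.775 [0.52917477 0.14212637 0.2382159 ] [ 0.67482984 -0.93369896 -0.11785461]Traceback (most recent call last):
  File "<stdin>", line 5, in <module>
ValueError: could not broadcast input array from shape (3,3) into shape (3,)
```

View pics/w2.png

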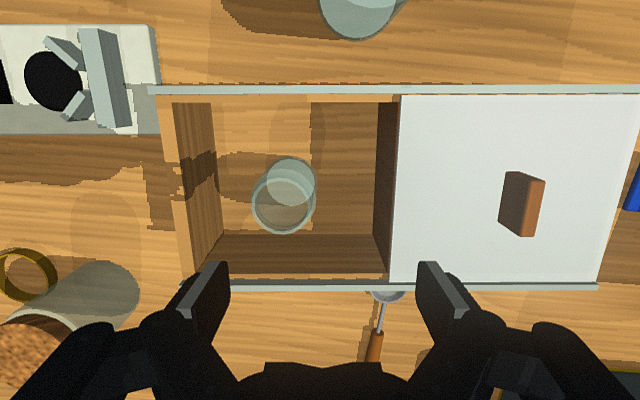

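The door is fully open: its edge is at px x≈398 and the compartment is empty of anything but the jar. The jar's rim circle is centred at about (284,204) and its bottom circle at about (291,181).

Run:
```python
from h import *
C=cam('wrist')
print('rim',ray('wrist',(284,203.5),.116,C),'bottom',ray('wrist',(291,181),.03,C))
for a,b in[((254,203),(314,203)),((284,172),(284,234))]:
    print(np.linalg.norm(ray('wrist',a,.116,C)-ray('wrist',b,.116,C)))
print('compart edge door', ray('wrist',(398,190),.125,C),'handle top', ray('wrist',(534,207),.158,C))
t=vision.grab_frame('top');cv2.imwrite('pics/top2.png',t[:,:,::-1])
a=cv2.resize(t[165:250,185:330,::-1],(800,470),interpolation=cv2.INTER_CUBIC);cv2.imwrite('pics/c2.png',a)
```

```text
rim [0.53950191 0.10550903 0.116     ] bottom [0.54074282 0.10335175 0.03      ]
0.05189174233004294
0.056336708544109784
compart edge door [0.51730948 0.19954921 0.125     ] handle top [0.5136839  0.29158049 0.158     ]
```

View pics/c2.png

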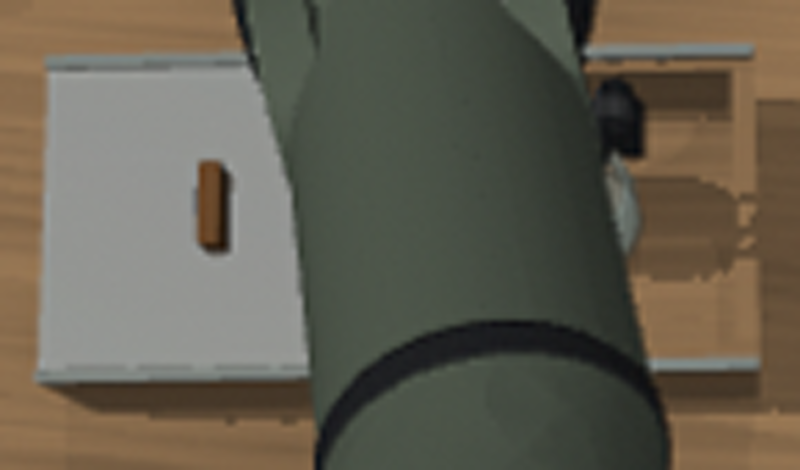

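Sizes and heights agree: the rim measures 52 mm and the bottom is within 2 mm of the rim in xy. Now to grasp the jar at (0.5395, 0.105).

Request:
play_rows([
  [10,-37,0,0,0,0,85.4],
  [0,0,-40,0,0,0,85.4],
  [0,0,-40,0,0,0,85.4],
  [0,0,0,0,0,0,85.4],
])

```text
clock: 5.42
position: [0.5375, 0.1074, 0.1556]
tool_rot: [-3.0, 1.567, -2.911]
force: [0.2, 0.5, -0.1]
grip_width: 0.0853
```

Run:
```python
from h import *
s=telemetry.observe();print(s['clock'],s['position'],s['force'])
f=vision.grab_frame('wrist');cv2.imwrite('pics/w3.png',f[:,:,::-1])
C=cam('wrist');p=s['position']
print([proj('wrist',(.5395+26*np.cos(a)/1e3,.105+26*np.sin(a)/1e3,.116),C).round() for a in(0,1.57,3.14,4.71)],proj('wrist',p,C))
```

```text
5.425 [0.53753591 0.10744405 0.15564097] [ 0.16303039  0.49043362 -0.10522009]
[array([314., 271.]), array([359., 237.]), array([321., 193.]), array([276., 230.])] [321.47176486 261.20243517]
```

View pics/w3.png

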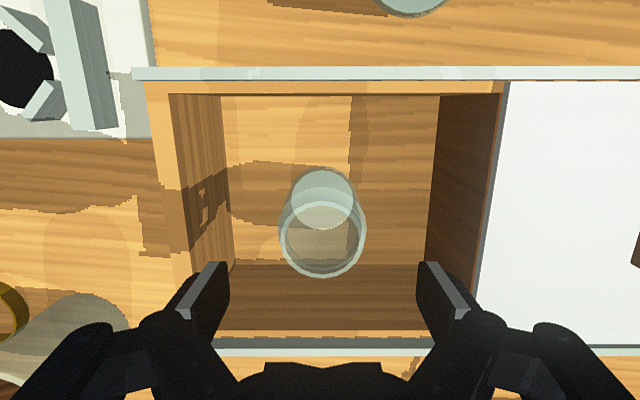

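The rim is centred at about (322,238), 4–5 px from the prediction, so the jar is near (0.542, 0.107) and centred between the fingers. I'll correct x, descend and grip.

Request:
play_rows([
  [4,0,-35,0,0,0,85.4],
  [0,0,-35,0,0,0,85.4],
  [0,0,-27,0,0,0,85.4],
  [0,0,0,0,0,0,85.4],
  [0,0,0,0,0,0,55],
  [0,0,0,0,0,0,50],
  [0,0,0,0,0,0,50],
  [0,0,0,0,0,0,50],
], grip_force=35)

```text
clock: 6.48
position: [0.5438, 0.1074, 0.0623]
tool_rot: [0.256, 1.568, 0.343]
force: [-1.4, 0.8, 11.3]
grip_width: 0.0592
```

Request:
play_rows([
  [0,0,10,0,0,0,50],
  [0,0,25,0,0,0,50],
  [0,0,35,0,0,0,50],
  [0,0,35,0,0,0,50],
  [0,0,30,0,0,0,50],
  [0,0,0,0,0,0,50],
])

```text
clock: 7.22
position: [0.5438, 0.1072, 0.1984]
tool_rot: [0.23, 1.566, 0.318]
force: [0.4, 0.1, -1.9]
grip_width: 0.0591
```

Request:
play_rows([
  [-8,-24,0,0,0,0,50],
  [-13,-38,0,0,0,0,50],
  [-13,-38,0,0,0,0,50],
  [-13,-38,0,0,0,0,50],
  [-13,-38,0,0,0,0,50],
  [-13,-38,0,0,0,0,50],
  [-10,-30,0,0,0,0,50],
  [-5,-16,0,0,0,0,50],
])

```text
clock: 8.22
position: [0.4539, -0.1543, 0.1953]
tool_rot: [-3.035, 1.57, -2.949]
force: [-0.2, -0.1, -1.3]
grip_width: 0.0593
```

Request:
play_rows([
  [0,0,-30,0,0,0,50],
  [0,0,-30,0,0,0,50],
  [0,0,0,0,0,0,50],
])

```text
clock: 8.6
position: [0.4538, -0.1523, 0.1339]
tool_rot: [2.823, 1.567, 2.911]
force: [0.3, 0.7, -1.7]
grip_width: 0.0594
```

Run:
```python
from h import *
s=telemetry.observe();print(s['clock'],s['position'],s['force'],s['tool_rot'],s['grip_width'])
f=vision.grab_frame('wrist');cv2.imwrite('pics/w4.png',f[:,:,::-1])
C=cam('wrist')
print('seat px',proj('wrist',(.4555,-.1526,.018),C))
```

```text
8.6 [ 0.45378683 -0.15230186  0.13394538] [ 0.27157461  0.68956902 -1.72951804] [2.82270701 1.56724906 2.91091117] 0.059413164705421725
seat px [321.92212634 198.83687746]
```

View pics/w4.png

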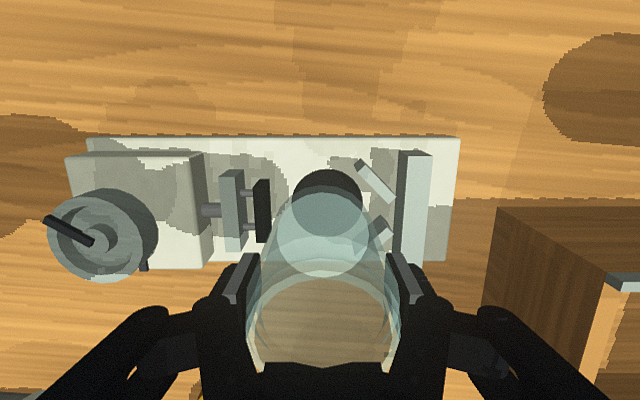

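The jar is held between the fingers. Its bottom circle is centred at about (322,230), the disc at about (328,203), and the wheel with its dark pointer at left, about (95,235). I'll compare the jar and the disc in world coordinates.

Run:
```python
from h import *
C=cam('wrist');im=cv2.imread('pics/w4.png');g=im.max(2)
m=((g<75)*255).astype(np.uint8);m[:165]=0;m[240:]=0;m[:,:288]=0;m[:,370:]=0
ys,xs=np.where(m>0);print('disc bbox',xs.min(),xs.max(),ys.min(),ys.max())
print('disc',ray('wrist',((xs.min()+xs.max())/2,203),.018,C),'L/R',ray('wrist',(xs.min(),203),.018,C)[1],ray('wrist',(xs.max(),203),.018,C)[1],'top',ray('wrist',((xs.min()+xs.max())/2,ys.min()),.018,C))
for z in(.094,.098):print('jarb',ray('wrist',(322,231),z,C),ray('wrist',(278,231),z,C),ray('wrist',(366,231),z,C),ray('wrist',(322,276),z,C))
```

```text
disc bbox 292 361 165 205
disc [ 0.4588311  -0.14841578  0.018     ] L/R -0.17754906934478235 -0.11929239325097907 top [ 0.42640377 -0.15137316  0.018     ]
jarb [ 0.45338067 -0.15252356  0.094     ] [ 0.45576222 -0.17960121  0.094     ] [ 0.45100019 -0.12545798  0.094     ] [ 0.48462664 -0.14980536  0.094     ]
jarb [ 0.4517352  -0.15265645  0.098     ] [ 0.45406526 -0.17914879  0.098     ] [ 0.44940617 -0.12617592  0.098     ] [ 0.48230574 -0.14999701  0.098     ]
```

Request:
play_rows([
  [2,2,-25,0,0,0,50],
  [0,0,-25,0,0,0,50],
  [0,0,-18,0,0,0,50],
  [0,0,-6,0,0,0,50],
  [0,0,0,0,0,0,50],
])

```text
clock: 9.28
position: [0.4572, -0.151, 0.062]
tool_rot: [-0.243, 1.57, -0.155]
force: [1.0, 0.4, -1.7]
grip_width: 0.0589
```

Request:
play_rows([
  [0,0,-2,0,0,0,50],
  [0,0,-2,0,0,0,50],
  [0,0,0,0,0,0,50],
])

```text
clock: 9.65
position: [0.4568, -0.151, 0.0574]
tool_rot: [-0.283, 1.571, -0.196]
force: [-0.2, -0.2, -1.2]
grip_width: 0.059
```

Request:
play_rows([
  [0,0,-1.5,0,0,0,50],
  [0,0,-1.5,0,0,0,50],
  [0,0,0,0,0,0,50],
])

```text
clock: 10.02
position: [0.4567, -0.151, 0.0544]
tool_rot: [2.02, 1.571, 2.108]
force: [-1.7, 0.8, 3.9]
grip_width: 0.0592
```

Contact felt (the force went from −1.2 to +3.9 N at the expected height). Releasing.

Request:
play_rows([
  [0,0,0,0,0,0,64],
  [0,0,0,0,0,0,75],
  [0,0,0,0,0,0,85],
  [0,0,0,0,0,0,85],
  [0,0,20,0,0,0,85],
  [0,0,35,0,0,0,85],
  [0,0,40,0,0,0,85],
  [0,0,40,0,0,0,85],
])

```text
clock: 11.02
position: [0.4565, -0.151, 0.1906]
tool_rot: [-2.806, 1.571, -2.718]
force: [-0.3, 0.9, -0.3]
grip_width: 0.0851
```

Run:
```python
from h import *
s=telemetry.observe();print(s['clock'],s['position'],s['qpos'],s['force'])
f=vision.grab_frame('wrist');cv2.imwrite('pics/w5.png',f[:,:,::-1])
C=cam('wrist')
print(proj('wrist',(.4674,-.2939,.095),C))
```

```text
11.025 [ 0.4565163  -0.15099954  0.19057536] [ 0.04706746  0.35558493  0.18808728  2.02004778 -0.09316472  0.77399029
  1.94866932] [-0.29680238  0.90647629 -0.31879983]
[141.88931601 199.15134151]
```

View pics/w5.png

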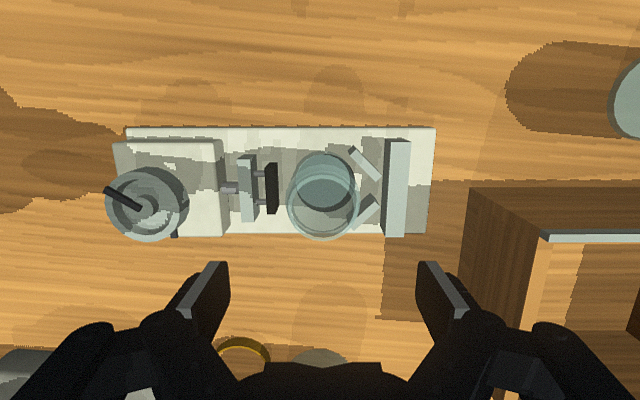

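The jar stands upright on the disc, rim at about (322,206), between the pad and the V jaw. The wheel top is at about (144,202) against a predicted (142,199). Moving above the wheel.

Request:
play_rows([
  [2,-30,0,0,0,0,85],
  [3,-40,0,0,0,0,85],
  [3,-40,0,0,0,0,85],
  [3,-33,0,0,0,0,85],
  [0,0,0,0,0,0,85],
])

```text
clock: 11.7
position: [0.4672, -0.2963, 0.189]
tool_rot: [-1.951, 1.57, -1.867]
force: [0.2, -0.2, -0.6]
grip_width: 0.0854
```

Run:
```python
from h import *
s=telemetry.observe();print(s['clock'],s['position'],s['qpos'],s['force'])
f=vision.grab_frame('wrist');cv2.imwrite('pics/w6.png',f[:,:,::-1])
C=cam('wrist')
print(proj('wrist',(.4674,-.2939,.095),C),proj('wrist',(.5073,-.2904,.053),C))
t=vision.grab_frame('top');cv2.imwrite('pics/top6.png',t[:,:,::-1])
o=cv2.resize(f[100:300,200:460,::-1],(780,600),interpolation=cv2.INTER_CUBIC);cv2.imwrite('pics/w6c.png',o)
```

```text
11.7 [ 0.46716063 -0.29632695  0.18903663] [ 0.30269028  0.46778279  0.21133128  1.84347863 -0.12576564  0.84308132
  2.23096359] [ 0.15449064 -0.22812755 -0.62079349]
[322.98033785 206.28986946] [323.06681266 233.00852225]
```

View pics/w6c.png

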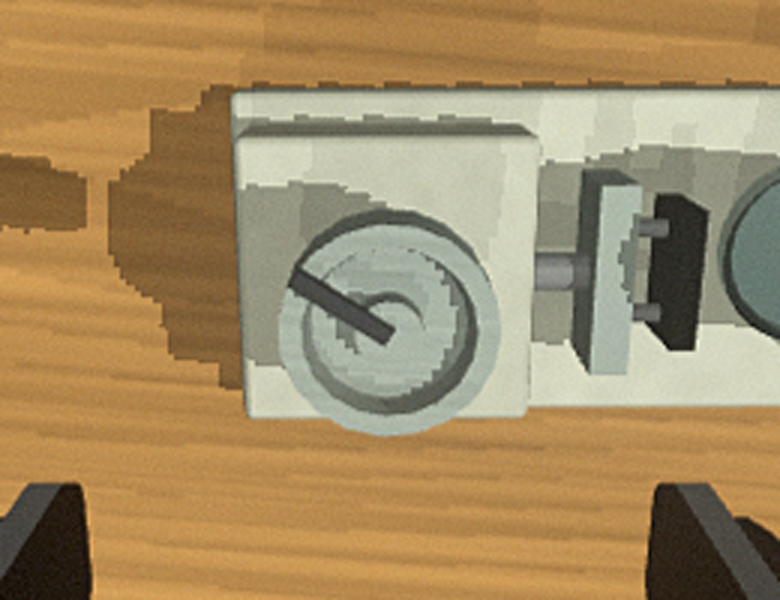

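```bash
cat >> h.py <<'E'
def cr(u,v): return (200+u/3,100+v/3)
E
python3 - <<'E'
from h import *
C=cam('wrist')
c=ray('wrist',cr(389,329),.095,C);h=ray('wrist',cr(391,338),.098,C);t=ray('wrist',cr(297,278),.098,C)
a=np.degrees(np.arctan2(*(t-h)[1::-1]));a2=np.degrees(np.arctan2(*(t-c)[1::-1]))
l=ray('wrist',cr(249,416),.05,C);r=ray('wrist',cr(526,416),.05,C);e=r-l
print('centre',c,'diam',np.linalg.norm(ray('wrist',cr(278,329),.095,C)-ray('wrist',cr(500,329),.095,C)),'ptr ang',a,a2,'housing yaw',np.degrees(np.arctan2(-e[0],e[1])),np.linalg.norm(e))
y=5.1
print('cw deg from mark',(y-a)%360,'wheel',4.2-np.radians(360-(y-a)%360),4.2-np.radians(360-(y-a2)%360))
E
```

```text
centre [ 0.46992463 -0.28748083  0.095     ] diam 0.05752788191076465 ptr ang -118.95209961316607 -117.03055765016495 housing yaw 4.98434339813833 0.0878677817361922
cw deg from mark 124.05209961316606 wheel 0.08193227508214562 0.048395041112541115
```

Request:
play_rows([
  [1,4,-35,0,0,0,85],
  [0,0,-40,0,0,0,85],
  [0,0,-40,0,0,0,85],
  [0,0,-12,0,0,0,85],
  [0,0,0,0,0,0,55],
  [0,0,0,0,0,0,48],
  [0,0,0,0,0,0,48],
  [0,0,0,0,0,0,48],
], grip_force=40)

```text
clock: 12.8
position: [0.4695, -0.2908, 0.064]
tool_rot: [-0.675, 1.568, -0.588]
force: [-1.4, -2.2, 9.2]
grip_width: 0.0568
```

Run:
```python
from h import *
s=telemetry.observe();print(s['position'],s['force'],s['moment'],s['grip_width'],s['qpos'])
```

```text
[ 0.4694781  -0.29083524  0.06399357] [-1.40804579 -2.22037482  9.23727428] [-0.7097164   0.43052143 -0.0178413 ] 0.05684286528413415 [ 0.33476512  0.65306402  0.15657394  1.92494651 -0.17480799  0.57364559
  2.26456548]
```

Request:
play_rows([
  [0,0,1,0,0,-5,48],
  [0,0,0,0,0,-7,48],
  [0,0,0,0,0,-7,48],
  [0,0,0,0,0,-7,48],
  [0,0,0,0,0,-7,48],
  [0,0,0,0,0,-7,48],
  [0,0,0,0,0,-5,48],
  [0,0,0,0,0,0,48],
])

```text
clock: 13.8
position: [0.4698, -0.2897, 0.0641]
tool_rot: [0.521, 1.569, -0.176]
force: [3.9, 1.2, 0.8]
grip_width: 0.0566
```

```bash
cat >> h.py <<'E'
from scipy.spatial.transform import Rotation as Ro
def st():
    s=telemetry.observe();R=Ro.from_euler('xyz',s['tool_rot']).as_matrix()
    print(s['clock'],s['position'].round(4),'yaw',np.degrees(np.arctan2(R[1,1],R[0,1])).round(2),'F',s['force'].round(1),'M',s['moment'].round(2),s['grip_width'].round(4),'j7',s['qpos'][6].round(3),'tilt',R[:,0].round(3))
E
python3 -c "
from h import *
st()"
```

```text
Traceback (most recent call last):
  File "h.py", line 15, in st
    print(s['clock'],s['position'].round(4),'yaw',np.degrees(np.arctan2(R[1,1],R[0,1])).round(2),'F',s['force'].round(1),'M',s['moment'].round(2),s['grip_width'].round(4),'j7',s['qpos'][6].round(3),'tilt',R[:,0].round(3))
                                                                                                                                                  ^^^^^^^^^^^^^^^^^^^^^
AttributeError: 'float' object has no attribute 'round'
```

Forces are low, so I'll continue to about 190° in total before checking the pointer.

Request:
play_rows([
  [-1,0,0,0,0,-5,48],
  [0,0,0,0,0,-8,48],
  [0,0,0,0,0,-8,48],
  [0,0,0,0,0,-8,48],
  [0,0,0,0,0,-8,48],
  [0,0,0,0,0,-8,48],
  [0,0,0,0,0,-8,48],
  [0,0,0,0,0,-8,48],
])

```text
clock: 14.8
position: [0.4712, -0.2891, 0.0642]
tool_rot: [1.82, 1.566, 0.058]
force: [22.0, 1.5, -7.9]
grip_width: 0.0567
```

Request:
play_rows([
  [0,0,0,0,0,-8,48],
  [0,0,0,0,0,-8,48],
  [0,0,0,0,0,-8,48],
  [0,0,0,0,0,-8,48],
  [0,0,0,0,0,-8,48],
  [0,0,0,0,0,-8,48],
  [0,0,0,0,0,-8,48],
  [0,0,0,0,0,-8,48],
])

```text
clock: 15.8
position: [0.4725, -0.2902, 0.0642]
tool_rot: [2.678, 1.563, -0.201]
force: [28.3, -8.6, -15.3]
grip_width: 0.0567
```

```bash
sed -i "s/s\['grip_width'\].round(4)/s['grip_width']/" h.py; python3 -c "
from h import *
st()
f=vision.grab_frame('wrist');cv2.imwrite('pics/w7.png',f[:,:,::-1])"
```

```text
15.8 [ 0.4725 -0.2902  0.0642] yaw -74.96 F [ 28.3  -8.6 -15.3] M [-1.01 -5.49  0.18] 0.05674777797900531 j7 0.029 tilt [ 0.007 -0.001 -1.   ]
```

Request:
play_rows([
  [4,-1,-2,0,0,0,48],
  [0,0,0,0,0,-6,48],
  [0,0,0,0,0,-8,48],
  [0,0,0,0,0,-8,48],
  [0,0,0,0,0,-8,48],
  [0,0,0,0,0,-8,48],
  [0,0,0,0,0,-8,48],
  [0,0,0,0,0,0,48],
])

```text
clock: 16.85
position: [0.4726, -0.2916, 0.0638]
tool_rot: [-2.557, 1.568, 0.044]
force: [-4.5, 7.4, 44.2]
grip_width: 0.0564
```

```bash
python3 -c "
from h import *
st()"
```

```text
16.85 [ 0.4726 -0.2916  0.0638] yaw -121.01 F [-4.5  7.4 44.2] M [1.79 0.76 0.  ] 0.056447699758773784 j7 -0.663 tilt [ 0.003  0.    -1.   ]
```

Request:
play_rows([
  [0,0,1.5,0,0,0,48],
  [0,0,0,0,0,-6,48],
  [0,0,0,0,0,-7,48],
  [0,0,0,0,0,-7,48],
  [0,0,0,0,0,0,48],
])

```text
clock: 17.48
position: [0.4722, -0.292, 0.064]
tool_rot: [-2.763, 1.569, -0.511]
force: [0.2, -4.0, 14.0]
grip_width: 0.0569
```

```bash
python3 -c "
from h import *
st()"
```

```text
17.475 [ 0.4722 -0.292   0.064 ] yaw -141.01 F [ 0.2 -4.  14. ] M [-0.4  -0.14 -0.03] 0.056857823217911704 j7 -0.981 tilt [ 0.002 -0.001 -1.   ]
```

Request:
play_rows([
  [0,0,0,0,0,0,65],
  [0,0,0,0,0,0,85],
  [0,0,0,0,0,0,85],
  [0,0,30,0,0,0,85],
  [0,0,40,0,0,0,85],
  [0,0,40,0,0,0,85],
  [0,0,40,0,0,0,85],
  [0,0,0,0,0,0,85],
])

```text
clock: 18.48
position: [0.4723, -0.2916, 0.215]
tool_rot: [-2.612, 1.568, -0.359]
force: [-0.0, 0.5, -0.5]
grip_width: 0.0852
```

```bash
python3 -c "
from h import *
st()
f=vision.grab_frame('wrist');cv2.imwrite('pics/w8.png',f[:,:,::-1])
C=cam('wrist');print(proj('wrist',(.4674,-.2939,.095),C),proj('wrist',(.5073,-.2904,.053),C))
"
```

```text
18.475 [ 0.4723 -0.2916  0.215 ] yaw -140.95 F [-0.   0.5 -0.5] M [-0.02 -0.07  0.  ] 0.08516176247597226 j7 -1.133 tilt [ 0.003 -0.001 -1.   ]
[328.53386374 196.45411407] [292.88078228 161.42810579]
```

View pics/w8.png

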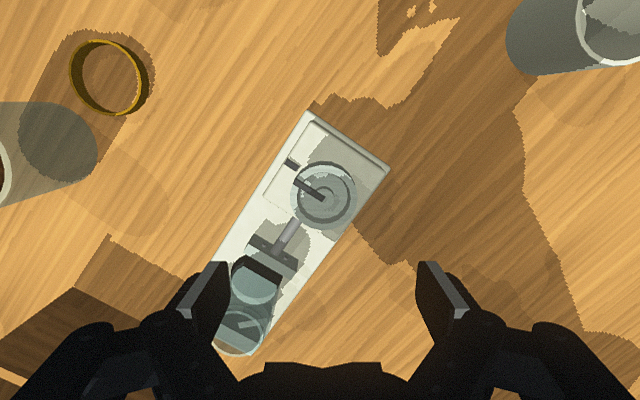

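The pointer now runs from about (325,200) to (296,181), toward the mark at about (292,163). I'll measure its angle numerically.

```bash
python3 -c "
from h import *
C=cam('wrist')
im=cv2.imread('pics/w8.png');g=im.max(2)[150:240,270:370]
m=(g<85).astype(np.uint8)
n,l,s,c=cv2.connectedComponentsWithStats(m)
for i in range(1,n):
  if s[i,4]>15:
    ys,xs=np.where(l==i);p=np.c_[xs+270,ys+150].astype(np.float32);v=cv2.fitLine(p,2,0,.01,.01).ravel()
    t=(p-v[2:])@v[:2];a=v[2:]+v[:2]*t.min();b=v[2:]+v[:2]*t.max()
    A=ray('wrist',a,.098,C);B=ray('wrist',b,.098,C);d=A-B;
    ang=np.degrees(np.arctan2(d[1],d[0]))
    print(s[i],a,b,'angle',ang,ang+180,'len',np.linalg.norm(d)*1e3)
"
python3 -c "
import cv2
im=cv2.imread('pics/w8.png');cv2.imwrite('pics/w8c.png',cv2.resize(im[140:250,260:390],(709,600),interpolation=cv2.INTER_CUBIC))"
```

```text
[14  8 15 13 41] [285.5214  160.02855] [296.81186 168.25813] angle 2.063858522140597 182.0638585221406 len 11.208476393191487
[63 14 17 12 26] [333.28152 163.56508] [349.5749  174.11185] angle 6.020139670315528 186.02013967031553 len 15.995617295985864
[ 23  26  32  26 144] [294.42093 178.8073 ] [323.04105 199.33685] angle 2.190030150864738 182.19003015086474 len 29.39264465700768
```

View pics/w8c.png

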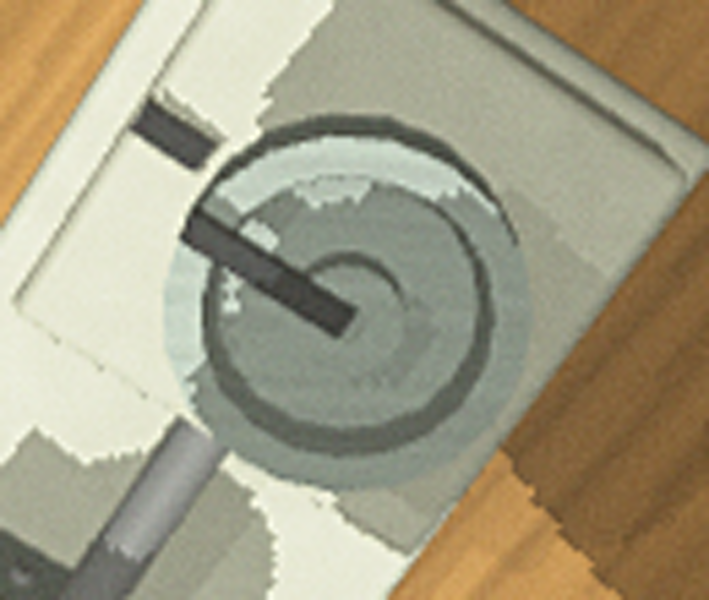

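The pointer is parallel to the mark bar: 2.2° against the mark's 2.1°, and 3° past the clamp's x axis, so the wheel is at about 4.2–4.25 rad, in tolerance. Now to shut the door.

Request:
play_rows([
  [3,42,3,0,0,4,60],
  [3,42,3,0,0,4,60],
  [3,42,3,0,0,4,60],
  [3,42,3,0,0,4,60],
  [3,42,3,0,0,4,60],
  [3,42,0,0,0,4,60],
  [3,42,0,0,0,4,60],
  [3,42,0,0,0,4,60],
])

```text
clock: 19.52
position: [0.4952, 0.0466, 0.2268]
tool_rot: [0.435, 1.569, -3.035]
force: [0.6, -0.1, -1.0]
grip_width: 0.0601
```

Request:
play_rows([
  [3,42,0,0,0,4,50],
  [3,42,0,0,0,4,50],
  [3,42,0,0,0,4,50],
  [3,42,0,0,0,4,50],
  [3,42,0,0,0,4,50],
  [2,37,0,0,0,4,50],
  [0,0,0,0,0,0,50],
])

```text
clock: 20.4
position: [0.5119, 0.2946, 0.2261]
tool_rot: [0.314, 1.569, -2.735]
force: [0.2, -0.9, 0.0]
grip_width: 0.0503
```

```bash
python3 -c "
from h import *
st()"
```

```text
20.4 [0.5119 0.2946 0.2261] yaw -84.69 F [ 0.2 -0.9  0. ] M [-0.04  0.08 -0.  ] 0.05026714592212296 j7 -1.322 tilt [-0.002 -0.001 -1.   ]
```

Request:
play_rows([
  [0,-2,-40,0,0,0,50],
  [0,0,-40,0,0,0,50],
  [0,0,-8,0,0,0,50],
  [0,0,0,0,0,0,30],
  [0,0,0,0,0,0,8],
  [0,0,0,0,0,0,8],
  [0,0,0,0,0,0,8],
  [0,0,0,0,0,0,8],
], grip_force=30)

```text
clock: 21.4
position: [0.5133, 0.2902, 0.1412]
tool_rot: [-2.595, 1.569, 0.634]
force: [-0.7, -0.5, 6.6]
grip_width: 0.0111
```

Request:
play_rows([
  [2.2,-25,0,0,0,0,8],
  [2.6,-30,0,0,0,0,8],
  [2.6,-30,0,0,0,0,8],
  [2.6,-30,0,0,0,0,8],
  [2.6,-30,0,0,0,0,8],
  [2.6,-30,0,0,0,0,8],
  [1.2,-14,0,0,0,0,8],
  [0,-1,0,0,0,0,8],
])

```text
clock: 22.4
position: [0.5298, 0.1073, 0.1411]
tool_rot: [-1.636, 1.558, 1.598]
force: [-6.2, 48.2, 23.2]
grip_width: 0.0114
```

```bash
python3 -c "
from h import *
st()"
```

```text
22.4 [0.5298 0.1073 0.1411] yaw -84.69 F [-6.2 48.2 23.2] M [10.18  1.32 -0.04] 0.011355219751066287 j7 -0.893 tilt [-0.     0.013 -1.   ]
```

The 48 N reaction says the door is against its shut stop. I'll relax, release, retreat and check.

Request:
play_rows([
  [0,4,0,0,0,0,8],
  [0,0,0,0,0,0,8],
  [0,0,0,0,0,0,30],
  [0,0,0,0,0,0,50],
  [0,0,40,0,0,0,50],
  [0,0,50,0,0,0,50],
  [-30,50,20,0,0,0,50],
  [-30,55,0,0,0,0,50],
])

```text
clock: 23.4
position: [0.4692, 0.2093, 0.2513]
tool_rot: [-2.69, 1.568, 0.537]
force: [1.0, 2.0, -0.4]
grip_width: 0.0504
```

Request:
play_rows([
  [-25,55,0,0,0,0,50],
  [-20,50,0,0,0,0,50],
  [-20,50,0,0,0,0,50],
  [-20,50,0,0,0,0,50],
  [-20,50,0,0,0,0,50],
  [-20,50,0,0,0,0,50],
  [0,0,0,0,0,0,50],
])

```text
clock: 24.28
position: [0.3422, 0.5169, 0.2491]
tool_rot: [1.828, 1.57, -1.221]
force: [0.2, -0.9, -0.1]
grip_width: 0.0502
```

```bash
python3 -c "
from h import *
st()
t=vision.grab_frame('top')[:,:,::-1];cv2.imwrite('pics/top9.png',t)
s=vision.grab_frame('scene')[:,:,::-1];cv2.imwrite('pics/s9.png',s)
o=np.zeros((600,800,3),np.uint8);o[:328,:560]=cv2.resize(t[165:250,185:330],(560,328),interpolation=2);o[332:599,:575]=cv2.resize(t[210:268,325:450],(575,267),interpolation=2)
o[332:599,580:]=cv2.resize(s[170:255,205:310],(220,267),interpolation=2)
cv2.imwrite('pics/f9.png',o)
"
```

```text
24.275 [0.3422 0.5169 0.2491] yaw -84.67 F [ 0.2 -0.9 -0.1] M [-0.03  0.   -0.02] 0.05024278878399132 j7 -1.777 tilt [ 0.    -0.001 -1.   ]
```

No more pictures can be viewed, so I'll check numerically by comparing with the first top frame and fitting the pointer.

```bash
python3 -c "
from h import *
a=cv2.imread('pics/top0.png');b=cv2.imread('pics/top9.png');C=cam('top')
for n,i in(('start',a),('now',b)):
  h=cv2.cvtColor(i,cv2.COLOR_BGR2HSV)[185:218,270:312]
  m=(h[...,1]>90);ys,xs=np.where(m);c=(xs.mean()+270,ys.mean()+185);print(n,'handle',c,len(xs),ray('top',c,.15,C))
  r=cv2.cvtColor(i,cv2.COLOR_BGR2HSV)[205,235:280,1];print('edge row sat',r[15:35])
d=cv2.absdiff(a,b).max(2);d=(d>40).astype(np.uint8)
n,l,s,c=cv2.connectedComponentsWithStats(d)
print([(s[i].tolist(),c[i].round().tolist()) for i in range(1,n) if s[i,4]>25])
g=b.max(2)[222:250,408:440];m=(g<80).astype(np.uint8);n,l,s,c=cv2.connectedComponentsWithStats(m)
for i in range(1,n):
  if s[i,4]>5:
    ys,xs=np.where(l==i);p=np.c_[xs+408,ys+222].astype(np.float32);v=cv2.fitLine(p,2,0,.01,.01).ravel()
    A=ray('top',v[2:],.098,C);B=ray('top',v[2:]+v[:2]*5,.098,C);e=A-B;print(s[i],v,np.degrees(np.arctan2(e[1],e[0])))
"
```

```text
start handle (np.float64(288.4516129032258), np.float64(200.7258064516129)) 62 [0.52905048 0.10495977 0.15      ]
edge row sat [151 149 151 148 151 159 119  39   5   4   4   5   4   5   5   5   5   5
   5   5]
now handle (np.float64(288.42622950819674), np.float64(200.60655737704917)) 61 [0.52939101 0.10506124 0.15      ]
edge row sat [152 149 147 148 151 154 118  38   4   4   4   4   5   5   5   5   5   5
   5   7]
[([47, 206, 90, 112, 3833], [82.0, 260.0]), ([361, 228, 31, 23, 437], [377.0, 239.0]), ([423, 228, 10, 12, 27], [426.0, 234.0]), ([0, 288, 46, 23, 438], [25.0, 298.0]), ([237, 301, 29, 4, 44], [252.0, 302.0]), ([173, 308, 27, 10, 45], [188.0, 311.0]), ([253, 308, 19, 3, 26], [261.0, 309.0]), ([272, 308, 15, 10, 60], [279.0, 312.0]), ([164, 310, 14, 8, 45], [169.0, 314.0]), ([179, 316, 13, 7, 32], [186.0, 320.0]), ([200, 316, 27, 11, 94], [213.0, 322.0]), ([39, 320, 238, 80, 6770], [153.0, 375.0]), ([335, 321, 25, 21, 114], [346.0, 333.0]), ([356, 325, 32, 14, 69], [373.0, 332.0]), ([254, 340, 43, 9, 126], [279.0, 345.0]), ([344, 347, 14, 10, 40], [349.0, 352.0]), ([434, 356, 19, 5, 34], [445.0, 357.0]), ([21, 359, 18, 13, 128], [29.0, 365.0]), ([38, 368, 21, 32, 246], [45.0, 389.0]), ([317, 381, 17, 7, 70], [326.0, 384.0]), ([79, 382, 9, 18, 94], [84.0, 393.0]), ([276, 387, 39, 13, 326], [298.0, 393.0])]
[13  2  6 10 24] [1.1126921e-01 9.9379033e-01 4.2333334e+02 2.2837500e+02] 8.114857522852393
```

```bash
python3 -c "
from workcell import workorder
print(workorder.job_done())"
```

```text
the job is handed in; nothing more can be done
None
```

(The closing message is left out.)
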